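# Hang the glass basket on the trolley and index it at the cooling notch

### The arm

A 6-joint arm with a two-finger parallel gripper is mounted at the origin on the work surface. World frame = base frame: x ahead of the robot, y to its left, z up, the work surface at z = 0. Lengths are in mm, angles in degrees, forces in N, time in s.
With the tool pointing down it reaches from about 300 to 850 mm from the base axis. Payload 4.2 kg.
Tool frame: the origin (TCP) lies on the centre line of the jaws, within the pads' length; the fingertips stand 14 mm ahead of it and the grasp point (between the pads) lies 5 mm behind it (env.finger_overhang is the z of the fingertips in the tool frame, in mm); z points along the fingers, y is the line along which they close (so a half turn about z gives the same grasp; the last joint's range is limited). The gripper opens to 91 mm and grips with 3 to 60 N. Pads are 32 mm wide; open, the fingers measure 118 mm over their backs; the gripper's body (76 mm by 178 mm) begins 60 mm behind the grasp point.
Start: joints at [-1.146, 18.312, 89.639, -0, 72.044, -1.146], TCP at [575.015, 0, 227.976] pointing down, gripper open.
Joint ranges: [-177.97, 177.97], [-48.28, 115.42], [12.27, 149.76], [-77.06, 257.06], [2.81, 150.46], [-146.56, 146.56]. Speed limits (degrees/s): [147.25, 147.25, 180, 180, 180, 180].

### API

Orientations are given as [roll, pitch, yaw] about the fixed x, y, z axes, in that order (R = Rz(yaw) Ry(pitch) Rx(roll)).
In Python, from workcell import sensors, viewer, env gives the robot as it stands. The module is installed in compiled form; this text tells all that it offers.
- The arm moves only by the tool step_arm, never from a script. Its argument "plan" is one flat list of numbers, 6 for each row, row after row: the shift along the tool's x, y, z in cm, then the turn, a rotation vector about the tool's x, y, z in rad. In form: [x, y, z, wx, wy, wz, x, y, z, wx, wy, wz, ...]. A call has 1 to 5 rows; each row shifts and turns the commanded pose from where the row before left it, along the tool's axes as they then stand; what a row does not reach is not made up. A row lasts 1/12 s, in which the tool goes at most 41.7 mm and 7.16 degrees, less where a joint would pass 70% of its speed; a pose out of reach is approached as far as the arm can. A call is refused whole if a number of a shift passes 4.17 or a number of a turn 0.125, either way. A call with a gripper value outside its range is refused whole. "hand" is the finger opening in cm, from 0 to 9.12, set as the call begins (left out, the last holds). The fingers move at their own pace and stop on an object; "newtons" is the grip in N (left out, the last holds). Time passes only in rows, so rows that do not move let the fingers close. It gives the time, the measured TCP pose, the force, the opening and the grip force at its end, in the units of the state.
- sensors.state(): the state, without advancing time (a new reading comes with each control period).
- viewer.grab_frame(name): name is "scene" or "side" or "wrist"; returns a dict with "img" (420x560x3 uint8, red, green, blue), "fx", "fy", "cx", "cy" (pixels), "position" and "attitude" of the camera in the world. Camera axes: x right, y down, z forward; pixel columns grow to the right and rows downward; lengths in mm; the calibration is good to about 2 mm. A picture is of the moment at which its call begins. There is no depth.
- env.job_done(): hands the job in; it is judged then, once.
Trained networks look in a picture, given as the dict that the camera call returned (one of the last four; its "shot" number tells which), for a name from the list of things; names that differ only in an ending like _2 or _b are one class to them, and where a whole thing is asked for, a point or a joint stands for the part that bears it (a point fixed in the world has none). Each returns a list of dicts, best first, with "score" (0 to 1); they miss things now and then, are a little off and sometimes report something else, mostly with a low value. They report only what shows in the picture. A call takes as long as a camera call. They do not tell look-alikes from the thing itself.
- viewer.boxes_of(name, picture): "location" ([column, row] in pixels, amid what is visible of it).
- viewer.pinpoint(name, picture): "location" ([column, row] in pixels: a listed point, or the origin of a listed thing).
The state is a dict: "time_s": time; "qpos": joint angles; "qvel": joint speeds; "effort": joint torques, N m; "ee_pos": TCP position; "ee_rot": TCP orientation; "force": force on the tool from outside, world axes, zero at the start; "torque": the same for the moment, N m; "gripper_width": finger opening in mm; "gripper_force": force on a finger pad.
Only numpy, scipy, OpenCV 4.12 (cv2) and the standard library are available. Lean on these libraries where they do the work, as an engineer would, in place of code of your own. Each camera call takes 0.05 s, during which the arm holds its last target. There are 200 camera calls.

### The job

Pick up the steel basket of glass pieces by its bail, hang it by the bail on both prongs of the trolley while the trolley is still at its parked end, and let go of it. Then grip the trolley's red handle and slide it along the rail towards the blower until you feel the spring ball drop into the notch near the orange clip; do not run it on to the far end stop. Finish while still gripping the red handle, with the ball resting in the notch and the basket hanging quietly from the prongs alone, and leave the other things on the table where they stand.

Things in the scene. Friction and masses are not known exactly. Their poses are not given: they have to be found in the camera images.
- bail (a point): centre of the wooden sleeve (16 mm thick, 50 mm long) in the middle of the basket's bail: the place to pinch. The bail is a rigid 8 mm bar whose level top runs along this point's y, 128 mm above the basket's underside, bare for 25 mm on each side of the sleeve; z is up
- basket: steel basket of glass pieces with a fixed bail, 92 mm (x) by 134 mm (y) by 50 mm tall without the bail, 0.3 to 0.45 kg; origin under the centre of its floor
- saddle (a point): where bail lies when the basket is hung: midway between the dips of the trolley's two prongs, y along the rail. Bring the basket in from -x, so that the bail's legs (132 mm apart) pass outside the prongs, its bar's centre at least 30 mm above this point (tips); then lower it straight down (the trolley's front is 80 mm to +x). Hung, its underside is 120 mm above the table.
- yoke: the trolley's two steel prongs, 8 mm round, 80 mm apart along y, reaching to -x of the trolley: each slopes gently down to a dip 110 mm in front of the trolley's centre and ends in an upturned tip 20 mm farther out. Origin at table height under the trolley's centre, axes as the rail
- handle: upright red handle on top of the trolley; origin at table height under the trolley's centre, axes as the rail
- handle_center (a point): centre of the upright red cylinder to grasp, 26 mm in diameter; the trolley's top (60 mm along x by 110 mm along y) is 29 mm below this point and the handle's top 23 mm above it. It moves with the trolley; y axis along the rail
- trolley (a joint): travel of the trolley along the rail in m, from 0 (parked end, robot's right) to 0.28 (far end stop, robot's left), along the rail's +y. It starts between 0 and 0.03, and slides with about 2.5 N of drag
- pin (a joint): height of the trolley's sprung ball in m, shown by the yellow pin on the trolley's top: about 0.0045 while the ball rides on the brass strip, about 0 to -0.002 when it sits in the notch. From lip to bottom the notch is 9 mm either way; in it the ball pulls the trolley to the bottom, and pushing it out takes up to 8 N beyond the drag
- clip: orange clip on the sides of the rail, a rough mark: the notch lies within 15 mm of it along the rail. Origin at table height under the rail's centre line; axes as the rail (y along it). The handle stands over the clip's origin when the trolley is level with it
- rail: blue overhead rail, 560 mm long along its y, beam top 222 mm above the table, on a post at each end; origin at table height under its middle. It stands a little turned. The notch lies between trolley values 0.12 and 0.22
- mould: open cast-iron dip mould, a dark cup 90 mm across and 55 mm tall; origin under its centre. A bystander that stands in front of the rail
- vase: amber glass vase, 90 mm across, 150 mm tall; origin under its centre. Bystander
- frit_red: jar of red frit, 64 mm across, 90 mm tall; origin under its centre. Bystander
- frit_blue: jar of blue frit, 64 mm across, 90 mm tall; origin under its centre. Bystander
- tumbler: green glass tumbler, 74 mm across, 85 mm tall; origin under its centre. Bystander
- paddle: flat wooden paddle lying on the table, blade 100 x 70 x 14 mm, stick 110 mm to its -x. Bystander
- jacks: steel jacks (long tongs) lying on the table, about 260 mm long and 65 mm wide, 8 mm thick. Bystander
Things that resemble listed ones, but are neither listed nor needed, are in the scene too. Leave any green look-alike of the basket alone.

How it is judged (in metres and radians):
On the way:
1. the basket hangs by its bail on both prongs, let go, with the trolley still at its parked end (value under 0.07) (distance between bail and saddle below 0.025 m and contact force between basket and yoke above 1.2 N and contact force between basket and the fingers below 0.1 N and angle between bail's own z axis and vertical below 0.3 rad and value of joint trolley below 0.07 m), for 0.2 s.
At the end, for the whole second after the job is handed in: The fingers grip the red handle (more than 1 N), the ball sits in the notch (pin value under 0.0025) with the trolley still (under 10 mm/s), and the basket hangs from the prongs, bail within 25 mm of the saddle, tilted under 0.3 rad, moving under 0.1 m/s, untouched by the fingers (distance between bail and saddle below 0.025 m and contact force between basket and yoke above 1.2 N and contact force between basket and the fingers below 0.1 N and angle between bail's own z axis and vertical below 0.3 rad and value of joint pin below 0.0025 m and velocity of joint trolley between -0.01 and 0.01 m/s and contact force between the fingers and handle above 1 N and linear speed of basket below 0.1 m/s); the arm keeps its last pose, push and grip.
It fails at once if the trolley is run on to the far end stop (value of joint trolley above 0.275 m).
It fails at once if one of the bystanders (mould, vase, frit jars, tumbler, paddle, jacks) is pushed more than 40 mm from its place (distance of any of mould, vase, frit_red, frit_blue, tumbler, paddle, jacks from where it was at the start of the episode above 0.04 m).
It also fails if it takes over 72 s, if anything falls off the work surface, if the arm or the gripper's body presses on something with over 40 N, if the wrist force passes 120 N, or if a joint passes its speed limit or range.

## Working session

There is one attempt and no reset: what is moved stays moved. The work goes in short steps, Python scripts to look and compute and a tool call to move; the robot and the scene stay as the last step left them, time stands still between calls to the robot, and variables do not carry over. Pictures are saved under pics/ and viewed, at most 12 in all, crops included, and the job is handed in when it is done.

Besides the shell and the picture viewer there is one more tool, called as name(argument=value, ...) on one line, values as JSON. step_arm: Moves the arm, as the interface text tells. Its arguments: {"type":"object","properties":{"plan":{"type":"array","items":{"type":"number"}},"hand":{"type":"number"},"newtons":{"type":"number"}},"required":["plan"]}

```bash
mkdir -p pics; cat > h.py <<'E'
import numpy as np, cv2
from scipy.spatial.transform import Rotation as R
from workcell import sensors, viewer, env
def rot(a):
    a=np.array(a,float)
    if a.shape==(3,3): return a
    if a.size==4: return R.from_quat(a).as_matrix()
    return R.from_euler('xyz',a,degrees=True).as_matrix()
def ray(p,uv):
    d=rot(p['attitude'])@np.array([(uv[0]-p['cx'])/p['fx'],(uv[1]-p['cy'])/p['fy'],1]); return np.array(p['position'],float),d/np.linalg.norm(d)
def tri(rs):
    A=sum(np.eye(3)-np.outer(d,d) for o,d in rs); b=sum((np.eye(3)-np.outer(d,d))@o for o,d in rs)
    x=np.linalg.solve(A,b); return x,[float(np.linalg.norm((np.eye(3)-np.outer(d,d))@(x-o))) for o,d in rs]
def atz(p,uv,z):
    o,d=ray(p,uv); return o+d*(z-o[2])/d[2]
def proj(p,X):
    c=rot(p['attitude']).T@(np.array(X)-np.array(p['position'])); return [p['fx']*c[0]/c[2]+p['cx'],p['fy']*c[1]/c[2]+p['cy']]
def save(p,n): cv2.imwrite('pics/'+n,p['img'][:,:,::-1])
E
python3 - <<'E'
from h import *
np.set_printoptions(precision=1,suppress=True)
P={n:viewer.grab_frame(n) for n in ('scene','side','wrist')}
for n,p in P.items():
    print(n,p['position'],p['attitude'],p['fx'])
    for k in ['bail','basket','saddle','handle_center','clip','rail','mould','vase','frit_red','frit_blue','tumbler','paddle','jacks']:
        print(' ',k,[([round(x) for x in d['location']],round(d['score'],2)) for d in viewer.pinpoint(k,p)][:4])
cv2.imwrite('pics/a.png',cv2.resize(np.vstack([P['scene']['img'],P['side']['img']])[:,:,::-1],(400,600)))
save(P['scene'],'scene.png');save(P['side'],'side.png')
E
```

```text
scene [ 957.4 -642.2  856.5] [-127.6   -1.3   36.4] 406.1132207274745
  bail [([282, 209], 0.94)]
  basket [([281, 243], 0.64)]
  saddle [([244, 265], 0.6)]
  handle_center [([293, 272], 0.81)]
  clip []
  rail [([99, 330], 0.45), ([195, 304], 0.26)]
  mould [([254, 268], 0.95)]
  vase [([259, 209], 0.74), ([137, 304], 0.44)]
  frit_red [([98, 329], 0.87), ([293, 274], 0.65)]
  frit_blue [([136, 306], 0.89)]
  tumbler [([336, 220], 0.67)]
  paddle [([174, 351], 0.68)]
  jacks [([194, 307], 0.77)]
side [ 174.7 -936.3 1075. ] [-130.9    0.9  -16.8] 517.3542300417079
  bail [([183, 150], 0.76), ([257, 206], 0.7)]
  basket [([199, 227], 0.66), ([258, 237], 0.61), ([191, 184], 0.59)]
  saddle [([350, 245], 0.68), ([259, 239], 0.35)]
  handle_center [([401, 219], 0.9)]
  clip []
  rail []
  mould [([275, 274], 0.71), ([259, 238], 0.2)]
  vase [([197, 227], 0.75), ([265, 190], 0.35)]
  frit_red []
  frit_blue [([242, 374], 0.73)]
  tumbler [([265, 189], 0.94)]
  paddle [([323, 370], 0.78)]
  jacks [([279, 331], 0.87)]
wrist [574.4  79.1 384. ] [163.7   0.1   0. ] 325.24105241814635
  bail [([162, 175], 0.6)]
  basket [([127, 23], 0.76)]
  saddle []
  handle_center []
  clip []
  rail []
  mould [([162, 172], 0.74)]
  vase []
  frit_red []
  frit_blue [([126, 26], 0.53)]
  tumbler []
  paddle []
  jacks []
```

View pics/scene.png

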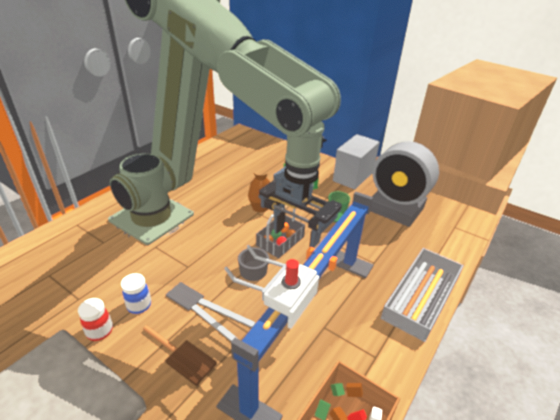

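View pics/side.png

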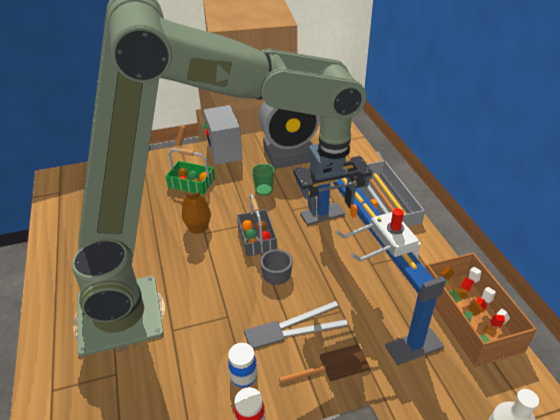

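The steel basket is at scene (281,240) and side (257,235). The look-alike is green, at side (190,180), behind the vase. The trolley with its red handle is at side (400,225), with its prongs towards the robot, and the mould is at side (276,265). I'll confirm with crops and triangulate.

```bash
python3 - <<'E'
from h import *
np.set_printoptions(precision=1,suppress=True)
a=viewer.grab_frame('scene');b=viewer.grab_frame('side')
T=lambda n,u,v:print(n,*tri([ray(a,u),ray(b,v)]))
T('bail',(282,209),(257,206));T('basket',(281,243),(258,237));T('saddle',(244,265),(350,245));T('handle',(293,272),(401,219));T('mould',(254,268),(275,274));T('tumbler',(336,220),(265,189));T('jacks',(194,307),(279,331))
for n,p in (('s',a),('d',b)):
    h=cv2.cvtColor(p['img'],cv2.COLOR_RGB2HSV)
    for c,lo,hi in (('orange',(8,200,190),(16,255,255)),):
        m=cv2.inRange(h,lo,hi);_,_,st,ce=cv2.connectedComponentsWithStats(m)
        print(n,c,[(ce[i].round(),st[i,4]) for i in range(1,len(st)) if st[i,4]>12])
A=cv2.resize(a['img'][180:360,200:400],None,fx=2,fy=2,interpolation=cv2.INTER_CUBIC)
B=cv2.resize(b['img'][140:320,200:460],None,fx=1.5,fy=1.5,interpolation=cv2.INTER_CUBIC);B=cv2.copyMakeBorder(B,0,90,0,0,cv2.BORDER_CONSTANT)
cv2.imwrite('pics/crop.png',np.hstack([A,B])[:,:,::-1])
print(sensors.state()['time_s'])
E
```

```text
bail [421.7 159.1 133.8] [1.2771330262899376, 1.2771330262899299]
basket [421.6 165.4   0.8] [3.6001056293161726, 3.6001056293160496]
saddle [ 556.8 -176.   249.3] [0.9214130503531973, 0.9214130503530726]
handle [ 676.2 -174.8  298.4] [1.9901962475739454, 1.9901962475740107]
mould [428.2  14.6   3.1] [4.124596241892853, 4.124596241892938]
tumbler [502.6 376.7   3.8] [5.477697523972169, 5.477697523972164]
jacks [ 384.5 -181.5   -1.4] [5.409960138106247, 5.409960138106125]
s orange [(array([207., 118.]), np.int32(224)), (array([ 10., 144.]), np.int32(749)), (array([ 93., 196.]), np.int32(67)), (array([ 36., 207.]), np.int32(106)), (array([ 69., 208.]), np.int32(15)), (array([ 57., 214.]), np.int32(13))]
d orange [(array([202., 176.]), np.int32(28)), (array([246., 224.]), np.int32(54))]
2.2
```

View pics/crop.png

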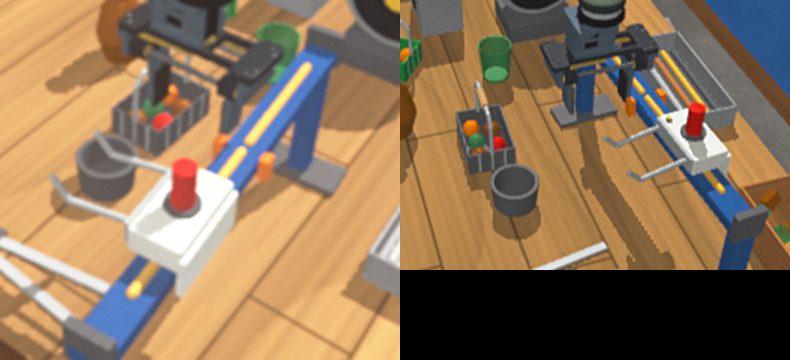

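The crop confirms it: the grey wire basket with orange, green and red glass, at scene (281,240), is the target. The orange clip shows at scene (333,263). The measured heights fit: bail 134 mm (128 expected), saddle 249 mm (248 expected). I'll move over the bail.

step_arm(plan=[-3.8,-4,0,0,0,0,-3.8,-4,0,0,0,0,-3.8,-4,0,0,0,0,-3.8,-4,0,0,0,0,0,0,0,0,0,-0.12], hand=9)

```text
time_s: 2.62
ee_pos: [449.0, -118.1, 228.0]
ee_rot: [-179.8, 0.1, 96.7]
force: [0.5, 1.1, -0.3]
gripper_width: 89.5
gripper_force: 0.0
```

step_arm(plan=[0,0,0,0,0,-0.12,0,0,0,0,0,-0.12,0,0,0,0,0,-0.12,0,0,0,0,0,-0.12,0,0,0,0,0,-0.12])

```text
time_s: 3.03
ee_pos: [454.1, -114.9, 228.1]
ee_rot: [180.0, 0.0, 131.6]
force: [0.5, 0.2, 0.3]
gripper_width: 90.2
gripper_force: 0.0
```

step_arm(plan=[0,0,0,0,0,-0.12,0,0,0,0,0,-0.12,0,0,0,0,0,-0.12,0,0,0,0,0,-0.12,0,0,0,0,0,-0.12])

```text
time_s: 3.45
ee_pos: [454.2, -114.8, 228.0]
ee_rot: [180.0, 0.0, 166.0]
force: [0.3, -0.7, 0.6]
gripper_width: 90.2
gripper_force: 0.0
```

step_arm(plan=[0,0,0,0,0,-0.12,0,0,0,0,0,-0.12,0,0,0,0,0,0])

```text
time_s: 3.7
ee_pos: [454.2, -114.8, 228.1]
ee_rot: [-180.0, 0.0, 179.5]
force: [0.7, 0.8, 0.3]
gripper_width: 90.4
gripper_force: 0.0
```

```bash
python3 - <<'E'
from h import *
np.set_printoptions(precision=1,suppress=True)
s=sensors.state();print(s['time_s'],s['ee_pos'],s['ee_rot'],s['force'])
w=viewer.grab_frame('wrist');a=viewer.grab_frame('scene');b=viewer.grab_frame('side')
D={}
for k in ['bail','basket','saddle','handle_center','clip','rail']:
    for n,p in zip('wsd',(w,a,b)):
        D[k,n]=[(d['location'],round(d['score'],2)) for d in viewer.pinpoint(k,p)][:3]
    print(k,[(n,[([round(float(x)) for x in l],s_) for l,s_ in D[k,n]]) for n in 'wsd'])
print('bail w@130',[atz(w,l,130) for l,_ in D['bail','w']])
print('strip',atz(a,(266.5,326.5),223),atz(a,(354,212.5),223))
c=tri([ray(a,(333,263)),ray(b,(352,210))]);print('clipvis',c)
save(w,'w1.png')
E
```

```text
3.7 [ 454.2 -114.8  228.1] [-180.     0.   179.5] [0.7 0.8 0.3]
bail [('w', []), ('s', [([284, 209], 0.75), ([302, 150], 0.72), ([175, 352], 0.67)]), ('d', [([259, 204], 0.98), ([184, 153], 0.59), ([324, 369], 0.56)])]
basket [('w', [([521, 148], 0.9), ([128, 8], 0.47)]), ('s', [([278, 242], 0.97), ([301, 183], 0.82), ([172, 352], 0.51)]), ('d', [([255, 235], 0.71), ([190, 182], 0.55)])]
saddle [('w', []), ('s', []), ('d', [([353, 244], 0.95)])]
handle_center [('w', []), ('s', [([291, 274], 0.67)]), ('d', [])]
clip [('w', []), ('s', [([173, 354], 0.15)]), ('d', [])]
rail [('w', []), ('s', []), ('d', [])]
bail w@130 []
strip [ 677.3 -256.9  223. ] [642.8 164.9 223. ]
clipvis (array([661. ,  41.1, 149.3]), [1.0165097624074837, 1.0165097624074457])
```

View pics/w1.png

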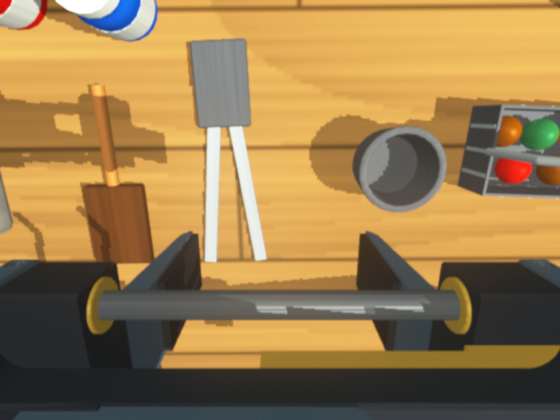

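The tool starts at yaw 90, so tool x is world +y and my first shift went the wrong way; nothing was touched. The picture shows the jacks, the mould at (400,168) and the steel basket at (520,150). I'll correct: go to the basket and turn back.

step_arm(plan=[0.45,3.9,0,0,0,0.12,0.45,3.9,0,0,0,0,0.45,3.9,0,0,0,0,0.45,3.9,0,0,0,0,0.45,3.9,0,0,0,0])

```text
time_s: 5.17
ee_pos: [451.2, 79.6, 228.2]
ee_rot: [180.0, 0.0, 173.1]
force: [-0.0, -0.2, 0.8]
gripper_width: 89.9
gripper_force: 0.0
```

step_arm(plan=[0.45,3.9,0,0,0,0,0.45,3.9,0,0,0,0.12,0,0,0,0,0,0.12,0,0,0,0,0,0.12,0,0,0,0,0,0.12])

```text
time_s: 5.58
ee_pos: [451.9, 154.2, 227.9]
ee_rot: [-180.0, -0.0, 145.9]
force: [0.4, -0.5, 0.1]
gripper_width: 89.7
gripper_force: 0.0
```

step_arm(plan=[0,0,0,0,0,0.12,0,0,0,0,0,0.12,0,0,0,0,0,0.12,0,0,0,0,0,0.12,0,0,0,0,0,0.12])

```text
time_s: 6.0
ee_pos: [452.0, 153.3, 228.0]
ee_rot: [180.0, 0.0, 111.4]
force: [-0.7, 0.4, 0.2]
gripper_width: 89.5
gripper_force: 0.0
```

step_arm(plan=[0,0,0,0,0,0.12,0,0,0,0,0,0.12,0,0,0,0,0,0.12,0,0,0,0,0,0])

```text
time_s: 6.33
ee_pos: [452.1, 153.3, 228.0]
ee_rot: [180.0, -0.0, 91.0]
force: [0.1, -0.0, 0.2]
gripper_width: 89.9
gripper_force: 0.0
```

```bash
python3 - <<'E'
from h import *
np.set_printoptions(precision=1,suppress=True)
s=sensors.state();print(s['time_s'],s['ee_pos'],s['ee_rot'])
w=viewer.grab_frame('wrist');a=viewer.grab_frame('scene');b=viewer.grab_frame('side')
for k in ['bail','saddle','handle_center','clip']:
    r=[]
    for n,p in zip('wsd',(w,a,b)):
        D=[(d['location'],round(d['score'],2)) for d in viewer.pinpoint(k,p)][:3]
        print(k,n,D); 
        if n=='w' and k=='bail': [print('  @130',atz(w,l,130)) for l,_ in D]
        if D: r.append(ray(p,D[0][0]))
    if len(r)>1: print(tri(r))
save(w,'w2.png')
E
```

```text
6.3333 [452.1 153.3 228. ] [180.  -0.  91.]
bail w [([233.0, 197.7], 0.89)]
  @130 [414.7 167.5 130. ]
bail s [([282.2, 207.4], 0.83), ([300.3, 152.1], 0.59)]
bail d [([257.0, 204.5], 0.64), ([186.2, 151.7], 0.61)]
(array([418.7, 166.6, 133.9]), [3.9270742349393526, 1.5580066338448775, 5.149812442671831])
saddle w [([246.8, 169.8], 0.45)]
saddle s [([247.2, 264.0], 0.61)]
saddle d [([349.3, 243.8], 0.84), ([257.5, 237.8], 0.59)]
(array([495. ,  55. ,  47.5]), [143.36859908121676, 95.24331996551248, 158.11858539136165])
handle_center w []
handle_center s [([291.4, 273.7], 0.66)]
handle_center d [([398.8, 219.4], 0.77), ([266.7, 190.8], 0.62)]
(array([ 672.9, -173.5,  293.9]), [0.42370562318429905, 0.4237056231842103])
clip w []
clip s []
clip d [([323.5, 368.3], 0.55), ([279.2, 331.2], 0.49)]
```

View pics/w2.png

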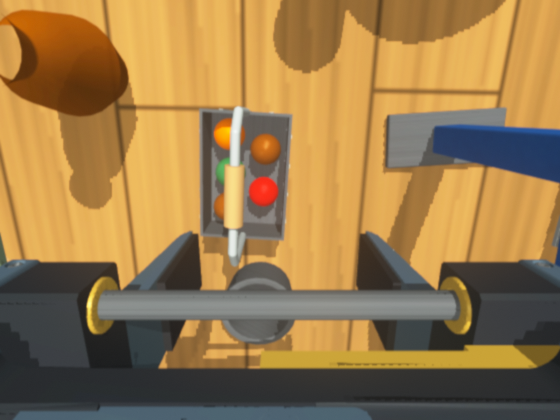

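Wrist view: the sleeve is centred at (234,196) with the bar running (238,112)–(234,260). The vase is at top left and the mould is under the gripper, so the path is clear.

```bash
python3 - <<'E'
from h import *
np.set_printoptions(precision=1,suppress=True)
w=viewer.grab_frame('wrist');a=viewer.grab_frame('scene');b=viewer.grab_frame('side')
q=[atz(w,u,50) for u in((201,109),(292,115),(286,241),(203,236))];print(q)
yaw=lambda p,q:np.degrees(np.arctan2(-(p-q)[0],(p-q)[1]))
print('long edges',yaw(q[0],q[3]),yaw(q[1],q[2]))
t=[atz(w,u,130) for u in((238.5,112),(233.5,258),(236,166),(233,227))];print(t,yaw(t[0],t[1]),yaw(t[2],t[3]))
for k in ('saddle','handle_center'):
    r=[];
    for p in(a,b):
        l=[d['location'] for d in viewer.pinpoint(k,p)]
        print(k,l[:1]); r+= [ray(p,l[0])] if l else []
    if len(r)==2: print(tri(r))
print('strip d', atz(b,(200+722-400,0),223) if 0 else '')
E
```

```text
[array([373.7, 236.3,  50. ]), array([463.4, 232.5,  50. ]), array([461.1,  99. ,  50. ]), array([369.8, 103. ,  50. ])]
long edges -1.6886785980616998 -0.980262070930732
[array([420. , 233.7, 130. ]), array([414.1, 114.4, 130. ]), array([417.5, 193.1, 130. ]), array([414.2, 142.4, 130. ])] -2.825222944183418 -3.705684894451684
saddle [[244.2, 265.6]]
saddle [[351.5, 242.8]]
(array([ 560.1, -177.8,  254. ]), [3.1926179343274774, 3.1926179343272936])
handle_center [[293.8, 274.6]]
handle_center [[398.6, 222.5]]
(array([ 674.7, -169.2,  284.6]), [2.924739478849595, 2.92473947884969])
strip d
```

step_arm(plan=[1.35,-3.55,0,0,0,0.05,0,0,0,-0.1,0,0,0,0,0,-0.1,0,0,0,-0.6,3,0,0,0,0,0,0,0,0,0], newtons=30)

```text
time_s: 7.85
ee_pos: [412.3, 164.8, 194.0]
ee_rot: [168.9, 0.2, 88.4]
force: [-1.9, -1.1, -0.1]
gripper_width: 90.1
gripper_force: 0.0
```

```bash
python3 - <<'E'
from h import *
np.set_printoptions(precision=3,suppress=True)
s=sensors.state();p=np.array(s['ee_pos']);M=rot(s['ee_rot']);print(p,s['ee_rot'],M.tolist())
print('go cm',M.T@(np.array([416.5,167,127])-p)/10)
E
```

```text
[412.251 164.843 193.966] [168.95    0.192  88.366] [[0.028521021651988922, 0.9810785009186463, 0.19149811058897842], [0.9995875896960816, -0.027351141945321476, -0.00875017484767135], [-0.0033469164173494242, 0.19166869872127976, -0.9814539765475438]]
go cm [ 0.25  -0.873  6.652]
```

step_arm(plan=[0.12,-0.44,3.3,0,0,0,0.12,-0.43,3.3,0,0,0,0,0,0,0,0,0])

```text
time_s: 8.1
ee_pos: [418.2, 166.8, 126.6]
ee_rot: [169.1, 0.3, 88.3]
force: [-0.9, -1.3, -1.2]
gripper_width: 90.1
gripper_force: 0.0
```

step_arm(plan=[0,0,0,0,0,0,0,0,0,0,0,0,0,0,0,0,0,0,0,0,0,0,0,0,0,0,0,0,0,0], hand=0)

```text
time_s: 8.52
ee_pos: [421.8, 168.5, 132.4]
ee_rot: [168.4, -0.1, 88.3]
force: [0.0, 0.6, 0.4]
gripper_width: 59.3
gripper_force: 0.0
```

step_arm(plan=[0,0,0,0,0,0,0,0,0,0,0,0,0,0,0,0,0,0,0,0,0,0,0,0,0,0,0,0,0,0])

```text
time_s: 8.93
ee_pos: [420.8, 168.2, 130.9]
ee_rot: [168.6, 0.0, 88.3]
force: [-1.6, 0.1, -0.4]
gripper_width: 26.1
gripper_force: 0.6
```

step_arm(plan=[0,0,0,0,0,0,0,0,0,0,0,0,0,0,0,0,0,0,0,0,0,0,0,0,0,0,0,0,0,0])

```text
time_s: 9.35
ee_pos: [420.7, 168.1, 130.6]
ee_rot: [168.6, 0.0, 88.3]
force: [-0.3, -0.5, -1.8]
gripper_width: 15.1
gripper_force: 30.0
```

```bash
python3 - <<'E'
from h import *
w=viewer.grab_frame('wrist');b=viewer.grab_frame('side')
A=cv2.resize(b['img'][150:300,180:330],(420,420))
cv2.imwrite('pics/g.png',cv2.resize(np.hstack([w['img'],A])[:,:,::-1],(790,340)));s=sensors.state();print(s['ee_pos'],s['gripper_width'],s['gripper_force'])
E
```

```text
[420.7889816  168.11927818 130.72372327] 15.25954247603833 29.979915618896484
```

View pics/g.png

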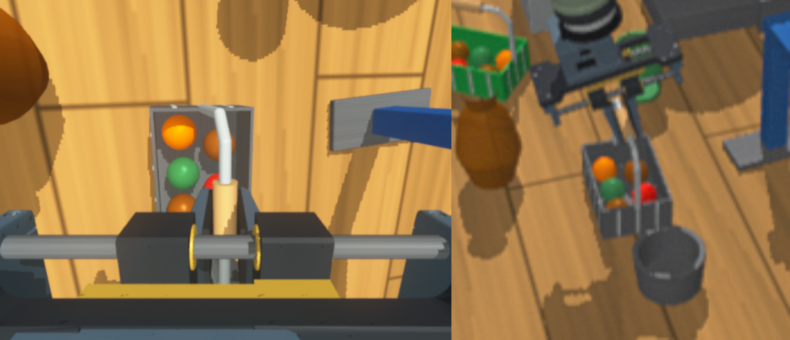

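Gripped: 15 mm opening at 30 N, with the sleeve in the jaws. I'll lift and turn the basket to the rail's yaw (+4.7°).

step_arm(plan=[0,0.2,-1,0,0,0,0,0.4,-2,0,0,0,0,0.58,-2.95,0,0,0,0,0.58,-2.95,0,0.011,-0.056,0,0.58,-2.95,0,0.011,-0.056])

```text
time_s: 9.87
ee_pos: [419.9, 168.4, 252.5]
ee_rot: [168.6, 0.1, 95.0]
force: [0.1, -0.3, -2.5]
gripper_width: 15.4
gripper_force: 30.0
```

step_arm(plan=[0,0.58,-2.95,0,0,0,0,0.4,-2,0,0,0,0,0.1,-0.5,0,0,0,-1,0,0,0,0,0,-2,0,0,0,0,0])

```text
time_s: 10.28
ee_pos: [422.4, 139.4, 306.4]
ee_rot: [168.6, -0.0, 95.0]
force: [0.9, -0.5, -2.9]
gripper_width: 15.3
gripper_force: 30.0
```

```bash
python3 - <<'E'
from h import *
np.set_printoptions(precision=3,suppress=True)
s=sensors.state();p=np.array(s['ee_pos']);M=rot(s['ee_rot']);print(p,s['ee_rot'],s['force'],s['gripper_width'])
print('go cm',M.T@(np.array([450,-180,303])-p)/10)
E
```

```text
[422.37  139.424 306.389] [168.601  -0.02   94.98 ] [ 0.868 -0.537 -2.879] 15.305924999174279
go cm [-32.062  -0.084   0.317]
```

step_arm(plan=[-2.5,0,0,0,0,0,-2.5,0,0,0,0,0,-2.5,0,0,0,0,0,-2.5,0,0,0,0,0,-2.5,0,0,0,0,0])

```text
time_s: 10.7
ee_pos: [432.3, 12.7, 305.6]
ee_rot: [168.7, 0.0, 94.8]
force: [0.8, 1.0, -3.2]
gripper_width: 15.0
gripper_force: 30.0
```

step_arm(plan=[-2.5,0,0,0,0,0,-2.5,0,0,0,0,0,-2.5,0,0,0,0,0,-2.5,0,0,0,0,0,-2.5,0,0,0,0,0])

```text
time_s: 11.12
ee_pos: [442.9, -111.8, 305.7]
ee_rot: [168.7, -0.0, 94.8]
force: [0.1, 1.1, -4.1]
gripper_width: 15.5
gripper_force: 30.0
```

step_arm(plan=[-2.2,0,0,0,0,0,-1.5,0,0,0,0,0,-1,0,0,0,0,0,-0.5,0,0,0,0,0,0,0,0,0,0,0])

```text
time_s: 11.53
ee_pos: [447.9, -163.0, 306.5]
ee_rot: [168.6, -0.0, 94.8]
force: [-0.5, -0.1, -3.2]
gripper_width: 15.3
gripper_force: 30.0
```

step_arm(plan=[0,0,0,0,0,0,0,0,0,0,0,0,0,0,0,0,0,0])

```text
time_s: 11.78
ee_pos: [448.0, -161.6, 307.5]
ee_rot: [168.5, 0.0, 94.9]
force: [0.0, 0.5, -3.8]
gripper_width: 15.2
gripper_force: 30.0
```

```bash
python3 - <<'E'
from h import *
np.set_printoptions(precision=1,suppress=True)
s=sensors.state();p=np.array(s['ee_pos']);print(p,s['ee_rot'],s['force'],s['gripper_width'])
P=[viewer.grab_frame(n) for n in('wrist','scene','side')]
for k in('bail','saddle','handle_center'):
    L=[[(np.round(d['location']),round(d['score'],2)) for d in viewer.pinpoint(k,q)][:2] for q in P];print(k,L)
    print(tri([ray(P[i],L[i][0][0]) for i in(1,2)]) if L[1] and L[2] else '')
A=cv2.resize(P[1]['img'][170:370,180:380],(400,400));B=cv2.resize(P[2]['img'][150:330,270:450],(400,400))
cv2.imwrite('pics/p.png',np.hstack([A,B])[:,:,::-1])
E
```

```text
[ 448.  -161.6  307.5] [168.5   0.   94.9] [ 0.   0.5 -3.8] 15.241787885452242
bail [[(array([278., 268.]), 0.6)], [(array([298., 152.]), 0.85), (array([209., 220.]), 0.74)], [(array([306., 230.]), 0.92), (array([185., 153.]), 0.81)]]
(array([506.6, -27.2, 332.7]), [112.28716876792804, 112.28716876792807])
saddle [[], [(array([245., 265.]), 0.82)], [(array([351., 243.]), 0.89), (array([267., 190.]), 0.49)]]
(array([ 559.7, -175.3,  252.4]), [2.2789405898361332, 2.2789405898361084])
handle_center [[], [(array([295., 273.]), 0.77)], [(array([399., 220.]), 0.82), (array([353., 246.]), 0.58)]]
(array([ 676.2, -167.3,  289.3]), [2.226348358663676, 2.2263483586636053])
```

View pics/p.png

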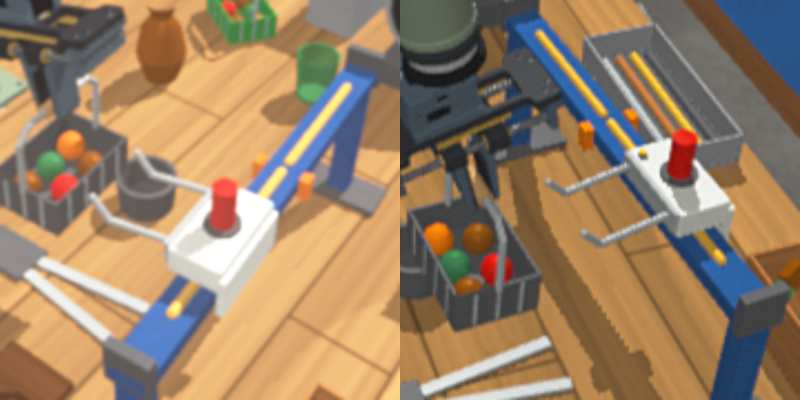

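```bash
python3 - <<'E'
from h import *
np.set_printoptions(precision=1,suppress=True)
a=viewer.grab_frame('scene');b=viewer.grab_frame('side')
f=lambda n,u,v:print(n,*tri([ray(a,u),ray(b,v)]))
f('bail',(209,220),(306,230));f('tipfar',(248.5,247.5),(337,232.8));f('tipnear',(226.5,269),(353,256))
f('handletop',(180+112,170+91),(270+283*.45,150+133*.45))
f('railnear',(180+130*.5,170+345*.5),(270+365*.45,150+293*.45))
f('clipA',(180+130,170+164/2),(270+186*.45,150+135*.45))
f('clipB',(180+306/2,170+186/2),(270+231*.45,150+118*.45))
E
```

```text
bail [ 453.8 -166.1  314.9] [1.810611064635476, 1.810611064635492]
tipfar [ 538.7 -139.1  261. ] [0.21742444135799982, 0.21742444135814393]
tipnear [ 544.7 -218.   261. ] [1.000680896920915, 1.0006808969210395]
handletop [ 668.4 -167.5  319.4] [0.19972188296840943, 0.19972188296845425]
railnear [ 681.9 -327.5  251.2] [3.7758754157300882, 3.7758754157300367]
clipA [629.9 -28.8 216. ] [2.2248423515213127, 2.2248423515212226]
clipB [689.3 -23.7 217.4] [1.5955853329738048, 1.5955853329739562]
```

```bash
python3 - <<'E'
from h import *
np.set_printoptions(precision=3,suppress=True)
s=sensors.state();p=np.array(s['ee_pos']);M=rot(s['ee_rot'])
print('go cm',M.T@(np.array([558,-176,305])-p)/10, 'down',M.T@[0,0,-1])
E
```

```text
go cm [-2.263 10.569  2.403] down [ 0.001 -0.199  0.98 ]
```

step_arm(plan=[-1.1,0,0,0,0,0,-1.16,1,0.2,0,0,0,0,2,0.46,0,0,0,0,2,0.46,0,0,0,0,2,0.46,0,0,0])

```text
time_s: 12.9
ee_pos: [522.4, -180.2, 306.0]
ee_rot: [168.5, 0.1, 94.8]
force: [-0.0, 0.1, -3.5]
gripper_width: 15.4
gripper_force: 30.0
```

step_arm(plan=[0,1.8,0.41,0,0,0,0,1.2,0.28,0,0,0,0,0.57,0.13,0,0,0,0,0,0,0,0,0,0,0,0,0,0,0])

```text
time_s: 13.32
ee_pos: [557.4, -176.1, 304.7]
ee_rot: [168.6, 0.0, 94.8]
force: [-0.5, -0.2, -3.7]
gripper_width: 15.8
gripper_force: 30.0
```

```bash
python3 - <<'E'
from h import *
np.set_printoptions(precision=1,suppress=True)
s=sensors.state();p=np.array(s['ee_pos']);print(p,s['ee_rot'],s['force'],s['gripper_width'])
P=[viewer.grab_frame(n) for n in('wrist','scene','side')]
for k in('bail','saddle'):
    L=[[(np.round(d['location']),round(d['score'],2)) for d in viewer.pinpoint(k,q)][:2] for q in P];print(k,L)
    print(tri([ray(P[i],L[i][0][0]) for i in(1,2)]) if L[1] and L[2] else '')
A=cv2.resize(P[1]['img'][170:370,180:380],(400,400));B=cv2.resize(P[2]['img'][150:330,270:450],(400,400))
cv2.imwrite('pics/q.png',np.hstack([A,B])[:,:,::-1])
E
```

```text
[ 557.4 -176.1  304.7] [168.6   0.   94.8] [-0.5 -0.2 -3.7] 15.831862544545148
bail [[(array([277., 270.]), 0.69)], [(array([244., 244.]), 0.97), (array([299., 153.]), 0.85)], [(array([183., 155.]), 0.7), (array([354., 228.]), 0.62)]]
(array([313. , 116.2, 191.1]), [166.848126527335, 166.84812652733495])
saddle [[], [(array([247., 265.]), 0.86), (array([194., 304.]), 0.49)], [(array([350., 247.]), 0.97)]]
(array([ 558.5, -170.4,  241.6]), [2.427837848508476, 2.4278378485084646])
```

View pics/q.png

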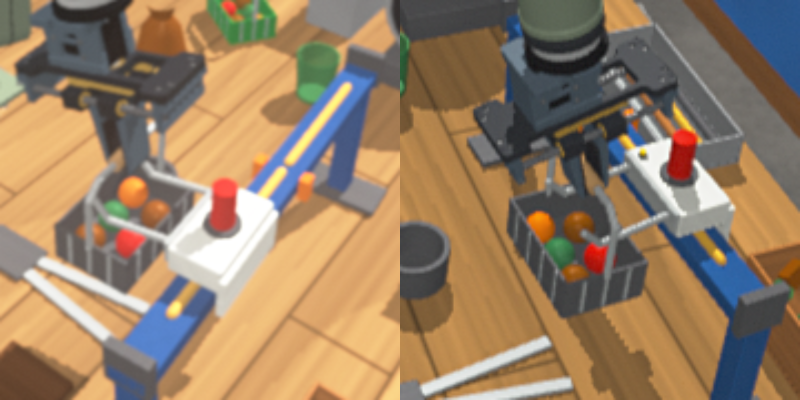

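The picture shows the bail legs outside both prongs and the bar above the dips. I'll lower it.

step_arm(plan=[0,-0.2,1,0,0,0,0,-0.3,1.5,0,0,0,0,-0.3,1.3,0,0,0,0,-0.15,0.7,0,0,0,0,0,0,0,0,0])

```text
time_s: 14.18
ee_pos: [556.8, -175.6, 256.8]
ee_rot: [168.7, -0.1, 94.8]
force: [-0.1, -0.3, -2.5]
gripper_width: 14.9
gripper_force: 30.0
```

step_arm(plan=[0,-0.06,0.3,0,0,0,0,0,0,0,0,0,0,0,0,0,0,0])

```text
time_s: 14.43
ee_pos: [557.9, -176.1, 256.5]
ee_rot: [168.5, 0.1, 94.8]
force: [-0.1, -0.7, -3.8]
gripper_width: 15.3
gripper_force: 30.0
```

step_arm(plan=[0,-0.06,0.3,0,0,0,0,0,0,0,0,0,0,0,0,0,0,0])

```text
time_s: 14.68
ee_pos: [558.6, -176.2, 253.7]
ee_rot: [168.4, 0.1, 94.8]
force: [2.6, 0.0, -2.8]
gripper_width: 15.2
gripper_force: 30.0
```

step_arm(plan=[0,0.2,0.2,0,0,0,0,0,0,0,0,0,0,0,0,0,0,0])

```text
time_s: 14.93
ee_pos: [560.5, -175.8, 251.5]
ee_rot: [168.5, 0.0, 94.8]
force: [2.6, -0.5, -2.6]
gripper_width: 15.1
gripper_force: 30.0
```

step_arm(plan=[0,0.15,0.2,0,0,0,0,0,0,0,0,0,0,0,0,0,0,0])

```text
time_s: 15.18
ee_pos: [562.2, -175.6, 249.6]
ee_rot: [168.5, 0.0, 94.8]
force: [2.1, 0.1, -3.1]
gripper_width: 15.4
gripper_force: 30.0
```

step_arm(plan=[0,0.1,0.3,0,0,0,0,0,0,0,0,0,0,0,0,0,0,0])

```text
time_s: 15.43
ee_pos: [562.7, -175.6, 249.0]
ee_rot: [168.5, 0.1, 94.9]
force: [-5.4, 1.4, 8.6]
gripper_width: 15.2
gripper_force: 30.0
```

step_arm(plan=[0,0,0.3,0,0,0,0,0,0,0,0,0,0,0,0,0,0,0])

```text
time_s: 15.68
ee_pos: [562.9, -175.7, 248.7]
ee_rot: [168.4, 0.2, 94.9]
force: [-11.6, 1.3, 21.8]
gripper_width: 15.7
gripper_force: 30.0
```

Seated. I'll ease off the push and release.

step_arm(plan=[0,0,-0.3,0,0,0,0,-0.05,-0.1,0,0,0,0,0,0,0,0,0])

```text
time_s: 15.93
ee_pos: [562.8, -175.6, 249.1]
ee_rot: [168.5, 0.1, 94.8]
force: [-2.8, 0.7, 7.5]
gripper_width: 15.1
gripper_force: 30.0
```

step_arm(plan=[0,0,0,0,0,0,0,0,0,0,0,0,0,0,0,0,0,0,0,0,0,0,0,0,0,0,0,0,0,0], hand=5.5)

```text
time_s: 16.35
ee_pos: [562.7, -175.5, 247.3]
ee_rot: [168.6, 0.0, 94.8]
force: [0.0, -1.1, -0.1]
gripper_width: 45.6
gripper_force: 0.0
```

step_arm(plan=[0,0,0,0,0,0,0,0,0,0,0,0,0,0,0,0,0,0,0,0,0,0,0,0,0,0,0,0,0,0])

```text
time_s: 16.77
ee_pos: [562.8, -175.5, 247.8]
ee_rot: [168.5, 0.0, 94.8]
force: [0.1, -0.6, 1.1]
gripper_width: 54.7
gripper_force: 0.0
```

```bash
python3 - <<'E'
from h import *
np.set_printoptions(precision=1,suppress=True)
s=sensors.state();p=np.array(s['ee_pos']);print(p,s['ee_rot'],s['force'],s['gripper_width'])
P=[viewer.grab_frame(n) for n in('wrist','scene','side')]
for k in('bail','saddle'):
    print(k,[[(np.round(d['location']),round(d['score'],2)) for d in viewer.pinpoint(k,q)][:2] for q in P])
A=cv2.resize(P[1]['img'][170:370,180:380],(400,400));B=cv2.resize(P[2]['img'][150:330,270:450],(400,400))
cv2.imwrite('pics/r.png',np.hstack([A,B])[:,:,::-1])
E
```

```text
[ 562.8 -175.5  247.8] [168.5   0.   94.8] [ 0.1 -0.6  1.1] 54.69977382609264
bail [[(array([279., 274.]), 0.87)], [(array([299., 154.]), 0.87), (array([244., 266.]), 0.84)], [(array([356., 242.]), 0.85), (array([186., 154.]), 0.74)]]
saddle [[], [(array([139., 306.]), 0.75)], [(array([352., 246.]), 0.86)]]
```

View pics/r.png

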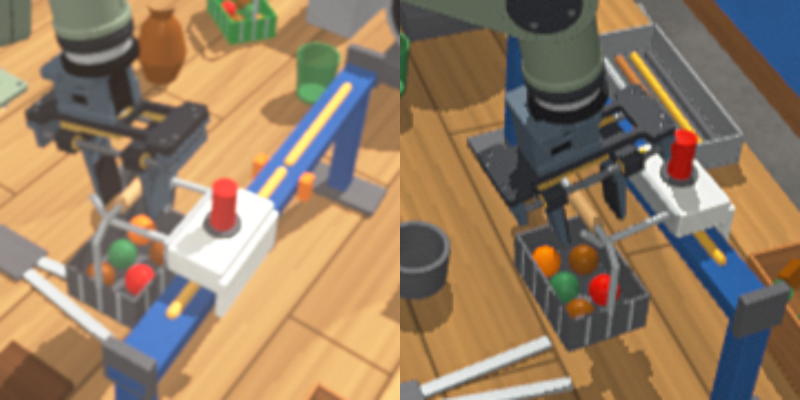

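The basket hangs on both prongs with the jaws open and no force on the tool. I'll retreat along the tool axis and straighten.

step_arm(plan=[0,0,-1.5,0,0,0,0,0,-2.5,0,0,0,0,0,-3.5,0,0,0,0,0,-3.5,0,0,0,0,0,-2,0,0,0])

```text
time_s: 17.63
ee_pos: [537.3, -178.0, 379.6]
ee_rot: [168.2, 0.2, 94.8]
force: [0.6, 0.0, 0.3]
gripper_width: 55.1
gripper_force: 0.0
```

step_arm(plan=[0,0,0,0.1,0,0,0,0,0,0.1,0,0,0,0,0,0,0,0,0,0,0,0,0,0], hand=8)

```text
time_s: 17.97
ee_pos: [537.9, -177.4, 374.1]
ee_rot: [-180.0, -0.0, 94.9]
force: [-0.5, 0.2, 0.3]
gripper_width: 78.1
gripper_force: 0.0
```

```bash
python3 - <<'E'
from h import *
np.set_printoptions(precision=2,suppress=True)
s=sensors.state();p=np.array(s['ee_pos']);M=rot(s['ee_rot']);print(p,s['ee_rot'],s['time_s'])
P=[viewer.grab_frame(n) for n in('scene','side')]
for k in('bail','saddle','handle_center'):
    L=[[(np.round(d['location']),round(d['score'],2)) for d in viewer.pinpoint(k,q)][:3] for q in P];print(k,L)
    print(tri([ray(P[i],L[i][0][0]) for i in(0,1)]) if L[0] and L[1] else '')
print('go cm',M.T@(np.array([673,-168,p[2]])-p)/10)
E
```

```text
[ 537.9  -177.44  374.09] [-180.     -0.01   94.89] 17.9667
bail [[(array([248., 267.]), 0.82), (array([302., 154.]), 0.77), (array([291., 275.]), 0.71)], [(array([187., 152.]), 0.91), (array([355., 244.]), 0.66)]]
(array([351.99,  61.91, 209.2 ]), [199.20028674963118, 199.20028674963115])
saddle [[(array([248., 263.]), 0.57), (array([247., 266.]), 0.27)], [(array([351., 245.]), 0.56)]]
(array([ 560.56, -169.74,  247.55]), [2.9883639379210476, 2.988363937921052])
handle_center [[(array([293., 276.]), 0.67), (array([138., 306.]), 0.36)], [(array([397., 218.]), 0.71), (array([244., 378.]), 0.71)]]
(array([ 674.08, -166.75,  287.59]), [4.031034169652388, 4.031034169652258])
go cm [-0.21 13.54 -0.  ]
```

step_arm(plan=[-0.2,3.5,0,0,0,0,0,3.5,0,0,0,0,0,3.5,0,0,0,0,0,3,0,0,0,0,0,0,0,0,0,0])

```text
time_s: 18.78
ee_pos: [676.1, -167.5, 371.6]
ee_rot: [-180.0, -0.0, 94.9]
force: [-0.8, 0.1, -1.9]
gripper_width: 79.9
gripper_force: 0.0
```

step_arm(plan=[0,0,2,0,0,0,0,0,2,0,0,0,0,0,2,0,0,0,0,0,1.5,0,0,0,0,0,0,0,0,0])

```text
time_s: 19.2
ee_pos: [669.5, -168.1, 296.7]
ee_rot: [-179.6, -0.1, 94.8]
force: [0.4, 1.1, -0.4]
gripper_width: 80.2
gripper_force: 0.0
```

```bash
python3 - <<'E'
from h import *
s=sensors.state();print(s['ee_pos'],s['force'],s['gripper_width'])
P=[viewer.grab_frame(n) for n in('scene','side')]
A=cv2.resize(P[0]['img'][170:370,200:400],(400,400));B=cv2.resize(P[1]['img'][130:310,300:480],(400,400))
cv2.imwrite('pics/s.png',np.hstack([A,B])[:,:,::-1])
E
```

```text
[ 669.4799004  -168.10427266  296.68246134] [ 0.38920509  1.09646057 -0.44315646] 80.17624448004742
```

View pics/s.png

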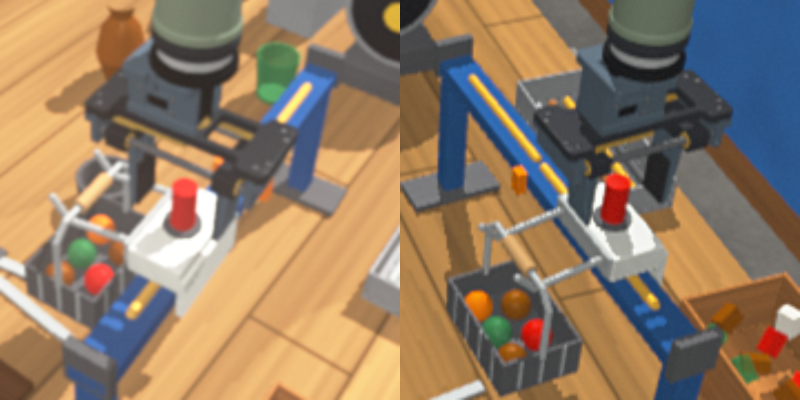

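The basket hangs quietly, and the open fingers straddle the red handle. I'll close.

step_arm(plan=[0,0,0,0,0,0,0,0,0,0,0,0,0,0,0,0,0,0,0,0,0,0,0,0,0,0,0,0,0,0], hand=1.5, newtons=30)

```text
time_s: 19.72
ee_pos: [671.8, -168.3, 300.8]
ee_rot: [180.0, 0.1, 94.8]
force: [0.3, 1.1, 0.9]
gripper_width: 49.7
gripper_force: 0.0
```

step_arm(plan=[0,0,0,0,0,0,0,0,0,0,0,0,0,0,0,0,0,0,0,0,0,0,0,0,0,0,0,0,0,0])

```text
time_s: 20.13
ee_pos: [669.5, -168.5, 300.1]
ee_rot: [-179.7, 0.0, 94.8]
force: [-6.1, 0.3, 1.2]
gripper_width: 25.4
gripper_force: 30.0
```

step_arm(plan=[0,0,0,0,0,0,0,0,0,0,0,0,0,0,0])

```text
invalid input at $.plan: expected a multiple of 6 numbers
```

step_arm(plan=[0.3,-0.2,0,0,0,0,0.6,0,0,0,0,0,0.9,0,0,0,0,0,1,0,0,0,0,0,1,0,0,0,0,0])

```text
time_s: 20.55
ee_pos: [666.7, -133.6, 300.2]
ee_rot: [180.0, 0.4, 94.7]
force: [1.2, -8.1, -1.1]
gripper_width: 25.2
gripper_force: 30.0
```

step_arm(plan=[1,0,0,0,0,0,1,0,0,0,0,0,1,0,0,0,0,0,1,0,0,0,0,0,0.8,0,0,0,0,0])

```text
time_s: 20.97
ee_pos: [662.9, -84.9, 300.2]
ee_rot: [180.0, 0.4, 94.8]
force: [0.4, -8.0, -1.3]
gripper_width: 25.3
gripper_force: 30.0
```

step_arm(plan=[0.5,0,0,0,0,0,0.4,0,0,0,0,0,0.3,0,0,0,0,0])

```text
time_s: 21.22
ee_pos: [661.9, -73.0, 300.1]
ee_rot: [180.0, 0.3, 94.8]
force: [1.4, -7.1, -0.7]
gripper_width: 25.4
gripper_force: 30.0
```

step_arm(plan=[0.3,0,0,0,0,0,0.3,0,0,0,0,0])

```text
time_s: 21.38
ee_pos: [661.5, -67.4, 300.2]
ee_rot: [179.9, 0.4, 94.8]
force: [2.0, -7.3, -0.4]
gripper_width: 25.3
gripper_force: 30.0
```

step_arm(plan=[0.3,0,0,0,0,0,0.3,0,0,0,0,0,0.3,0,0,0,0,0])

```text
time_s: 21.63
ee_pos: [660.8, -58.5, 300.2]
ee_rot: [179.9, 0.4, 94.8]
force: [2.5, -6.8, 0.3]
gripper_width: 25.2
gripper_force: 30.0
```

step_arm(plan=[0.2,0,0,0,0,0,0.2,0,0,0,0,0])

```text
time_s: 21.8
ee_pos: [660.4, -54.4, 300.2]
ee_rot: [179.9, 0.3, 94.8]
force: [3.1, -6.4, -0.2]
gripper_width: 25.4
gripper_force: 30.0
```

step_arm(plan=[0.2,0,0,0,0,0,0.2,0,0,0,0,0])

```text
time_s: 21.97
ee_pos: [660.1, -50.5, 300.2]
ee_rot: [179.9, 0.3, 94.8]
force: [1.7, -6.5, -0.6]
gripper_width: 25.6
gripper_force: 30.0
```

step_arm(plan=[0.2,0,0,0,0,0,0.2,0,0,0,0,0])

```text
time_s: 22.13
ee_pos: [659.8, -46.5, 300.2]
ee_rot: [179.9, 0.3, 94.8]
force: [2.6, -6.8, -0.7]
gripper_width: 25.1
gripper_force: 30.0
```

step_arm(plan=[0.2,0,0,0,0,0,0.2,0,0,0,0,0])

```text
time_s: 22.3
ee_pos: [659.5, -42.5, 300.2]
ee_rot: [179.9, 0.3, 94.8]
force: [1.2, -6.3, -0.5]
gripper_width: 25.5
gripper_force: 30.0
```

step_arm(plan=[0.2,0,0,0,0,0,0.2,0,0,0,0,0])

```text
time_s: 22.47
ee_pos: [659.2, -38.6, 300.2]
ee_rot: [179.9, 0.3, 94.8]
force: [2.9, -6.7, -0.4]
gripper_width: 25.3
gripper_force: 30.0
```

step_arm(plan=[0.2,0,0,0,0,0,0.2,0,0,0,0,0])

```text
time_s: 22.63
ee_pos: [658.9, -34.6, 300.2]
ee_rot: [179.9, 0.3, 94.8]
force: [3.0, -7.0, -0.3]
gripper_width: 25.3
gripper_force: 30.0
```

step_arm(plan=[0.2,0,0,0,0,0,0.2,0,0,0,0,0])

```text
time_s: 22.8
ee_pos: [658.5, -30.6, 300.2]
ee_rot: [179.9, 0.3, 94.8]
force: [2.7, -6.7, -0.7]
gripper_width: 25.2
gripper_force: 30.0
```

step_arm(plan=[0.2,0,0,0,0,0,0.1,0,0,0,0,0])

```text
time_s: 22.97
ee_pos: [658.3, -26.8, 300.1]
ee_rot: [179.9, 0.3, 94.8]
force: [2.4, -4.3, -0.4]
gripper_width: 25.3
gripper_force: 30.0
```

The drag is falling, so this is probably the lip. Fine steps now.

step_arm(plan=[0.2,0,0,0,0,0])

```text
time_s: 23.05
ee_pos: [658.1, -24.7, 300.2]
ee_rot: [179.9, 0.2, 94.8]
force: [2.8, -3.4, -0.1]
gripper_width: 25.3
gripper_force: 30.0
```

step_arm(plan=[0.2,0,0,0,0,0])

```text
time_s: 23.13
ee_pos: [657.8, -21.7, 300.2]
ee_rot: [179.9, 0.1, 94.8]
force: [2.7, -1.5, -0.3]
gripper_width: 25.3
gripper_force: 30.0
```

step_arm(plan=[0.2,0,0,0,0,0])

```text
time_s: 23.22
ee_pos: [657.7, -20.2, 300.2]
ee_rot: [179.9, 0.2, 94.8]
force: [3.1, -7.8, -0.3]
gripper_width: 25.2
gripper_force: 30.0
```

step_arm(plan=[0.1,0,0,0,0,0,0,0,0,0,0,0])

```text
time_s: 23.38
ee_pos: [657.7, -20.1, 300.2]
ee_rot: [179.9, 0.3, 94.8]
force: [3.2, -7.8, -0.7]
gripper_width: 25.2
gripper_force: 30.0
```

Clear drop: the force dipped to −1.5 and then jumped to −7.8 with the trolley stalled. I'll back off the push.

step_arm(plan=[-0.15,0,0,0,0,0,0,0,0,0,0,0,0,0,0,0,0,0])

```text
time_s: 23.63
ee_pos: [657.7, -20.2, 300.1]
ee_rot: [179.9, 0.1, 94.8]
force: [3.7, -4.2, 0.4]
gripper_width: 25.5
gripper_force: 30.0
```

step_arm(plan=[-0.1,0,0,0,0,0,0,0,0,0,0,0,0,0,0,0,0,0,0,0,0,0,0,0])

```text
time_s: 23.97
ee_pos: [657.7, -20.3, 300.2]
ee_rot: [179.9, 0.0, 94.8]
force: [4.6, -1.3, -1.0]
gripper_width: 25.6
gripper_force: 30.0
```

```bash
python3 - <<'E'
from h import *
s=sensors.state();print(s['ee_pos'],s['force'],s['gripper_width'],s['gripper_force'])
P=[viewer.grab_frame(n) for n in('scene','side')]
A=cv2.resize(P[0]['img'][140:340,190:390],(400,400));B=cv2.resize(P[1]['img'][110:290,260:440],(400,400))
cv2.imwrite('pics/t.png',np.hstack([A,B])[:,:,::-1])
E
```

```text
[657.73205058 -20.27650164 300.16082034] [ 4.64941885 -1.29158566 -0.97180185] 25.609196052625947 30.004897713661194
```

View pics/t.png

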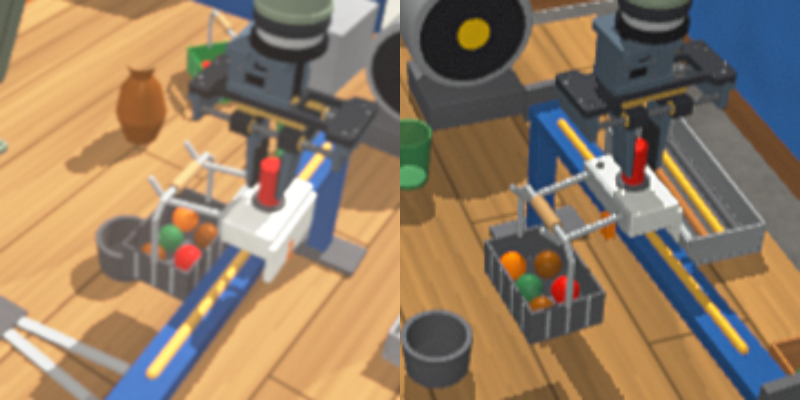

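The trolley stayed put as the push fell away, and the yellow pin no longer shows above the trolley top (side crop 600,163), so the ball is in the notch. The basket hangs level on the prongs. I'll let it settle and hand in.

step_arm(plan=[0,0,0,0,0,0,0,0,0,0,0,0,0,0,0,0,0,0,0,0,0,0,0,0,0,0,0,0,0,0])

```text
time_s: 24.48
ee_pos: [657.7, -20.3, 300.1]
ee_rot: [179.9, 0.0, 94.8]
force: [4.7, -1.8, -0.8]
gripper_width: 25.3
gripper_force: 30.0
```

step_arm(plan=[0,0,0,0,0,0,0,0,0,0,0,0,0,0,0,0,0,0,0,0,0,0,0,0,0,0,0,0,0,0])

```text
time_s: 24.9
ee_pos: [657.7, -20.3, 300.2]
ee_rot: [179.9, 0.0, 94.8]
force: [5.3, -1.8, -1.7]
gripper_width: 25.4
gripper_force: 30.0
```

step_arm(plan=[0,0,0,0,0,0,0,0,0,0,0,0,0,0,0,0,0,0,0,0,0,0,0,0,0,0,0,0,0,0])

```text
time_s: 25.32
ee_pos: [657.7, -20.2, 300.2]
ee_rot: [179.9, 0.0, 94.8]
force: [5.5, -1.8, -1.0]
gripper_width: 25.5
gripper_force: 30.0
```

```bash
python3 -c "
from workcell import env
print(env.job_done())"
```

```text
the job is handed in; nothing more can be done
None
```

I handed the job in at about 25 s, and no verdict came back: the basket hangs from both prongs, the ball rests in the notch by force and pin, the fingers still grip the red handle at 30 N, and I saw no bystander disturbed.

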